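# Clamp the filter cell with the torque-limiting knob

## Robot

A 6-joint arm with a two-finger parallel gripper is mounted at the origin on the work surface. World frame = base frame: x ahead of the robot, y to its left, z up, the work surface at z = 0. Lengths are in m, angles in rad, forces in N, time in s.
With the tool pointing down it reaches from about 0.3 to 0.875 m from the base axis. Payload 6.4 kg.
Tool frame: the origin (TCP) lies at the centre of the arm's flange, where the gripper is bolted on; the fingertips stand 173 mm ahead of it and the grasp point (between the pads) lies 155 mm ahead of it; z points along the fingers, x is the direction in which the jaws open and shut, and the axes are right-handed (so a half turn about z gives the same grasp; the last joint's range is limited). The gripper opens to 85 mm and grips with 20 to 120 N. Pads are 22 mm wide; open, the fingers measure 114 mm over their backs; the gripper's body (76 mm by 85 mm) begins 54 mm behind the grasp point. The pads swing forward as they close: fully open they stand 13 mm farther back than shut.
Start: joints at [0.916, 0.181, 1.607, -0, 1.354, -0.206], TCP at [0.249, 0.518, 0.405] pointing down, gripper open.
Joint ranges: [-2.99, 2.99], [-0.89, 2.07], [0.3, 2.58], [-1.14, 4.28], [0, 2.63], [-3.12, 3.12]. Speed limits (rad/s): [2.57, 2.57, 3.01, 3.14, 3.14, 3.14].

## Interface

Orientations are given as a unit quaternion [w, x, y, z].
In Python, from bench import ctrl gives the robot as it stands. The module is installed in compiled form; this text tells all that it offers.
- The arm moves only by the tool move_arm, never from a script. Its argument "moves" is a list of rows, each an object of numbers: "gripper": the opening in per cent of the stroke, from 0 (shut) to 100 (fully open); "x", "y", "z": the shift along the tool's x, y, z in cm; "roll": the turn about the tool's z in degrees. In form: [{"gripper": .., "x": .., "y": .., "z": .., "roll": ..}, ...]. A call has 1 to 5 rows; each row shifts and turns the commanded pose from where the row before left it, along the tool's axes as they then stand; what a row does not reach is not made up. A row lasts 1/8 s, in which the tool goes at most 62.5 mm and 10.7 degrees, less where a joint would pass 70% of its speed; a pose out of reach is approached as far as the arm can. A call is refused whole if a number of a shift passes 6.25 or a number of a turn 10.7, either way. A call with a gripper value outside its range is refused whole. The fingers move at their own pace and stop on an object; the grip force is fixed at half the most. Time passes only in rows, so rows that do not move let the fingers close. It gives the time, the measured TCP pose, the force and the opening at its end, in the units of the state.
- ctrl.get_obs(): the state, without advancing time (a new reading comes with each control period).
- ctrl.camera(name): name is "scene" or "top" or "wrist"; returns a dict with "img" (420x560x3 uint8, red, green, blue), "fx", "fy", "cx", "cy" (pixels), "world_from_camera" (4x4, takes a point from camera to world coordinates); the wrist camera has in their place "tool_from_camera" (4x4, takes a point from camera to tool coordinates, whose origin is the TCP and whose axes are the tool frame's). Camera axes: x right, y up, looking along -z (the intrinsics and any distortion apply to the point x, -y, -z); pixel columns grow to the right and rows downward; lengths in m; the calibration is good to about 2 mm. A picture is of the moment at which its call begins: read the wrist's pose just before it. There is no depth.
- ctrl.hand_in(): hands the job in, once; it reports no verdict.
The state is a dict: "time_s": time; "q": joint angles; "dq": joint speeds; "joint_efforts": joint torques, N m; "eef_pos": TCP position; "eef_rot": TCP orientation; "wrist_force": force on the tool from outside, world axes, zero at the start; "torque": the same for the moment, N m; "opening": opening from 0.0 (shut) to 1.0 (fully open).
Only numpy, scipy, OpenCV 4.12 (cv2) and the standard library are available. Lean on these libraries where they do the work, as an engineer would, in place of code of your own. Each camera call takes 0.05 s, during which the arm holds its last target. There are 200 camera calls.

## Task

Pick up the orange filter cell and set it gently, upright and fully down, on the seat of the rack clamp, between the brass jaw and the back stop, its glass windows facing the two side rails. Then turn the clamp's red knob clockwise (seen from above) until it clicks, and stop at the first or second click, never a third, so that the cell stays gripped between jaw and back stop. Leave the other things where they are.

Things in the scene. Friction and masses are not known exactly. Their poses are not given: they have to be found in the camera images.
- cell_orange: black block 30 (x) x 36 (y) x 55 (z) mm, 0.1 kg, orange top, round orange glass window in each +-y face; loose, standing on the breadboard (12 mm above the bench). Origin: centre of the underside, z up. The one to clamp. Grip its plain +-x faces (30 mm apart), fingertips at least 26 mm above its underside to clear jaw and back stop. Do not bang or press it on the seat with over 25 N.
- clamp: fixed rack clamp, black base plate 190 (x) x 76 (y) x 12 mm on the breadboard. Origin: centre of the underside; x runs from the knob towards the back stop, z up. Gear tower with the knob at x = -55 mm, 36 x 44 mm, 68 mm high. The cell stands with its x axis along the clamp's x, either way round.
- nest (a point): point on the seat's surface, 15 mm above the clamp's underside, on its centre line, at clamp x = 38 mm; axes as the clamp's. Set the centre of the cell's underside here: 4 mm clear of the open jaw, 5 mm or more of the back stop. The jaw then slides it along the seat to the back stop.
- seat: black sprung rubber pad 54 x 40 mm on which the cell stands, centred at clamp x = 45 mm, its surface 15 mm above the clamp's underside; gives up to 3 mm under 14 N and springs back. Origin: centre of its underside, 4 mm below its surface. An aluminium rail along each side, 40 mm apart inside, rises 8 mm above it.
- jaw: brass jaw, 34 mm wide, top 23 mm above the seat, moved along clamp +x by the knob's pinion, 8 mm per rad. Origin: in the plane of the face towards the cell, centre line, seat height. Starts fully open, face at clamp x = 19 mm; stays where the knob leaves it.
- knob: red fluted round knob, white line on top, 32 mm in diameter, 28 mm high, axis upright; origin: centre of its underside, 72.5 mm above the clamp's underside. Grip it round its side from above; nothing else on the clamp is higher than 73 mm. Clockwise from above (about -z) closes the jaw, against an even 0.18 N m; turning back opens it. It drives the collar through a torque limiter.
- collar: steel collar under the knob, 35 mm in diameter, 4 mm high, on the pinion; origin: centre of its underside. It turns with the knob until the knob slips; x axes of both agree at the start, the angle between them is the slip, 0.35 rad a click.
- cell_green: black block 30 (x) x 36 (y) x 55 (z) mm, 0.1 kg, green top, round green glass window in each +-y face; loose, standing on the breadboard (12 mm above the bench). Origin: centre of the underside, z up. Leave it alone.
- cell_blue: black block 30 (x) x 36 (y) x 55 (z) mm, 0.1 kg, blue top, round blue glass window in each +-y face; loose, standing on the breadboard (12 mm above the bench). Origin: centre of the underside, z up. Leave it alone.
- screwdriver: screwdriver 200 mm long with an orange handle, lying along its x. Leave it alone.
- brass_knob1: brass thumb knob, 22 mm wide, 30 mm high. Leave it alone.
- brass_knob2: the other brass thumb knob, the same. Leave it alone.
- post_holder: black post holder, foot 30 x 60 mm, post 25 mm in diameter, 68 mm high in all. Leave it alone.
- stop_mid (a point): middle of the range, at seat height, in which the back stop's black face (36 mm wide, top 23 mm above the seat, on an aluminium block) may stand. The block is set by hand and differs each time: the face lies anywhere within 6 mm either way of this fixed point along clamp x. The block stays put; its face is sprung and gives 2 to 3 mm under 9 N.
- tower_top (a point): top of the gear tower, on the knob's axis. Feel: after 1.4 to 3.1 rad jaw, cell and stop are pressed together, torque climbs over the last 0.3 rad from 0.18 to about 0.25 N m, then the knob slips on the collar and clicks every 0.35 rad: in a click torque peaks early, is zero half way, then pulls the knob on (to -0.1 N m) into the next notch. Held still it shows less.
There are look-alikes about, which are no part of the job. Leave any pink look-alike of the cell_orange alone.

How it is judged:
By the outcome, as a careful person would: the job done as asked, in the order asked, and still so for the second after the job is handed in, with the robot touching nothing.
It also fails if it takes over 64 s, if anything falls off the work surface, if the arm or the gripper's body presses on something with over 40 N, if the wrist force passes 120 N, or if a joint passes its speed limit or range.

## Working session

There is one attempt and no reset: what is moved stays moved. The work goes in short steps, Python scripts to look and compute and a tool call to move; the robot and the scene stay as the last step left them, time stands still between calls to the robot, and variables do not carry over. Pictures are saved under pics/ and viewed, about 8 in all and at most 12, crops included, and the job is handed in when it is done.

Besides the shell and the picture viewer there is one more tool, called after "Call:" by a JSON object that holds its "api" and its "payload". move_arm: Moves the arm, as the interface text tells. Its arguments: {"type":"object","properties":{"moves":{"type":"array","items":{"type":"object","properties":{"gripper":{"type":"number"},"x":{"type":"number"},"y":{"type":"number"},"z":{"type":"number"},"roll":{"type":"number"}}}}},"required":["moves"]}

```bash
mkdir -p pics
cat > h.py <<'E'
import numpy as np, cv2
from bench import ctrl
from scipy.spatial.transform import Rotation as R
def pose():
    o=ctrl.get_obs(); w,x,y,z=o["eef_rot"]; T=np.eye(4); T[:3,:3]=R.from_quat([x,y,z,w]).as_matrix(); T[:3,3]=o["eef_pos"]; return T,o
def cam(n):
    T,o=pose(); c=ctrl.camera(n)
    c["W"]=T@np.array(c["tool_from_camera"]) if n=="wrist" else np.array(c["world_from_camera"]); return c
def ray(c,u,v):
    d=np.array([(u-c["cx"])/c["fx"],-(v-c["cy"])/c["fy"],-1.]); return c["W"][:3,3],c["W"][:3,:3]@d
def onz(c,u,v,z):
    p,d=ray(c,u,v); return p+d*(z-p[2])/d[2]
def proj(c,P):
    q=np.linalg.inv(c["W"])@np.r_[P,1]; return c["cx"]+c["fx"]*q[0]/-q[2], c["cy"]-c["fy"]*q[1]/-q[2]
def save(c,n): cv2.imwrite("pics/"+n,cv2.cvtColor(c["img"],cv2.COLOR_RGB2BGR))
E
python3 - <<'E'
from h import *
import pickle
for n in("top","scene"):
    c=cam(n); save(c,n+"0.png"); pickle.dump(c,open(n+".pkl","wb")); print(n,[k for k in c],c["fx"],c["W"].round(3).tolist())
T,o=pose(); print(T.round(3),o)
E
```

```text
top ['img', 'fx', 'fy', 'cx', 'cy', 'world_from_camera', 'W'] 437.6633365389491 [[-0.026, 0.999, -0.044, 0.486], [-1.0, -0.026, 0.003, -0.068], [0.002, 0.044, 0.999, 1.377], [0.0, 0.0, 0.0, 1.0]]
scene ['img', 'fx', 'fy', 'cx', 'cy', 'world_from_camera', 'W'] 431.12116468544195 [[-0.713, -0.598, 0.367, 0.943], [0.701, -0.61, 0.369, 0.322], [0.004, 0.52, 0.854, 0.946], [0.0, 0.0, 0.0, 1.0]]
[[ 0.434  0.901 -0.001  0.249]
 [ 0.901 -0.434 -0.001  0.518]
 [-0.002 -0.    -1.     0.404]
 [ 0.     0.     0.     1.   ]] {'time_s': 0.1, 'q': array([ 9.15663705e-01,  1.81452226e-01,  1.60793686e+00,  5.86604812e-06,
        1.35379429e+00, -2.06292171e-01]), 'dq': array([-0.00072383, -0.00288189, -0.00295286, -0.00085629,  0.00051208,
       -0.00211725]), 'joint_efforts': array([-2.96997787e-04, -4.45883489e+01, -3.52238059e+01, -2.61525201e-04,
        4.21135148e-03,  3.24762527e-05]), 'eef_pos': array([0.24933612, 0.51786413, 0.40386824]), 'eef_rot': array([ 2.73539596e-04,  8.46735308e-01,  5.32013802e-01, -7.46847812e-04]), 'wrist_force': array([ 0.58543659,  0.22343054, -1.06200779]), 'torque': array([ 0.04421756, -0.04278815,  0.03008145]), 'opening': 1.0027019543780795}
```

View pics/top0.png

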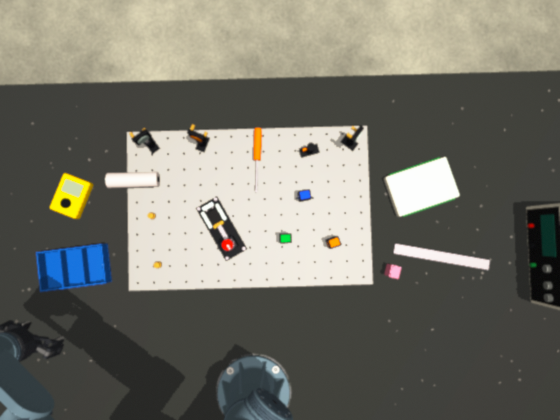

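View pics/scene0.png

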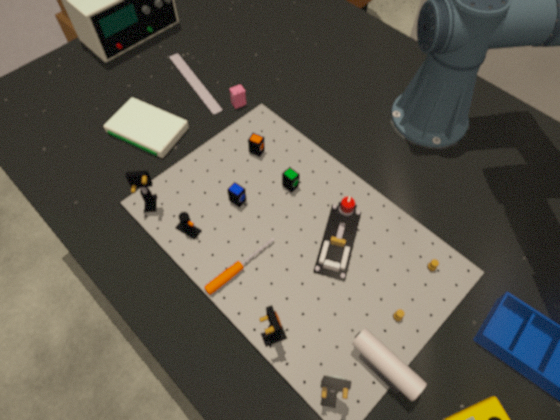

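The top view shows the orange-topped cell at (333,242), green at (285,238), blue at (304,195), a pink block at (394,271) and the clamp's red knob at (228,244). The scene view shows the orange cell at (256,143) and the knob at (347,205). Next I measure these in both views.

```bash
cat > m.py <<'E'
from h import *
import pickle
def blob(c,h0,h1,near,s=150,r=18,v=80):
    hsv=cv2.cvtColor(c["img"],cv2.COLOR_RGB2HSV); m=cv2.inRange(hsv,(h0,s,v),(h1,255,255))
    k=np.zeros_like(m); cv2.circle(k,(int(near[0]),int(near[1])),r,255,-1); m&=k
    n,l,st,ce=cv2.connectedComponentsWithStats(m); i=1+np.argmax(st[1:,4])
    cn=max(cv2.findContours((l==i).astype(np.uint8),0,2)[0],key=cv2.contourArea)
    return ce[i],st[i],cv2.minAreaRect(cn),cn
def tri(a,pa,b,pb):
    p,d=ray(a,*pa);q,e=ray(b,*pb); s=np.linalg.lstsq(np.c_[d,-e],q-p,rcond=None)[0]
    return (p+d*s[0]+q+e*s[1])/2, np.linalg.norm(p+d*s[0]-q-e*s[1])
E
python3 - <<'E'
from m import *
t,s=[pickle.load(open(n+".pkl","rb")) for n in("top","scene")]
for nm,h0,h1,a,b,z in[("orange",8,20,(333,242),(256,139),.067),("knob",0,5,(228,244),(347,203),.1125)]:
    ca,_,ra,cn=blob(t,h0,h1,a); cb,_,rb,_=blob(s,h0,h1,b)
    print(nm,ca,ra,cb,onz(t,*ca,z).round(4),onz(s,*cb,z).round(4),tri(t,ca,s,cb))
    if nm=="orange": print([onz(t,*p,z)[:2].round(4).tolist() for p in cv2.boxPoints(ra)])
g=cv2.cvtColor(t["img"],cv2.COLOR_RGB2GRAY)
m=(g<90).astype(np.uint8)*255; k=np.zeros_like(m); cv2.circle(k,(221,228),45,255,-1); m&=k
m=cv2.morphologyEx(m,cv2.MORPH_CLOSE,np.ones((15,15)))
cn=max(cv2.findContours(m,0,2)[0],key=cv2.contourArea); r=cv2.minAreaRect(cn); print(r)
B=np.array([onz(t,*p,.024)[:2] for p in cv2.boxPoints(r)]); print(B.round(4),B.mean(0), np.linalg.norm(B-np.roll(B,1,0),axis=1))
a=cv2.resize(t["img"][190:280,180:420],None,fx=3.3,fy=3.3,interpolation=2)
b=cv2.resize(s["img"][70:280,220:370],None,fx=3,fy=3)
b=cv2.resize(s["img"][70:300,220:440],None,fx=3.3*240/220,fy=3.3*240/220*.38)[:296,:792]
b=cv2.resize(s["img"][110:200,200:440],None,fx=3.3,fy=3.3)
cv2.imwrite("pics/c1.png",np.vstack([a,b])[...,::-1])
E
```

```text
orange [333.51578947 242.03157895] ((333.0500183105469, 242.15000915527344), (8.538147926330566, 12.016654968261719), 71.56504821777344) [255.68421053 138.52631579] [ 0.4566 -0.2552  0.067 ] [ 0.4573 -0.253   0.067 ] (array([ 0.45615944, -0.2551471 ,  0.06431225]), np.float64(0.0011164779438016192))
[[0.4632, -0.2329], [0.4737, -0.2673], [0.4493, -0.2746], [0.4389, -0.2402]]
knob [226.21 244.2 ] ((226.5, 244.5), (11.0, 11.0), 90.0) [347.3164557  204.61392405] [0.4594 0.0609 0.1125] [0.4665 0.0656 0.1125] (array([0.45928018, 0.06198485, 0.10020451]), np.float64(0.00044470264885695975))
((220.99058532714844, 228.28305053710938), (59.34556579589844, 23.407987594604492), 60.945396423339844)
[[0.5717 0.1599]
 [0.6053 0.0959]
 [0.4426 0.0103]
 [0.4094 0.0741]] [0.50724141 0.08507281] [0.18356966 0.07232859 0.18379709 0.07196702]
```

View pics/c1.png

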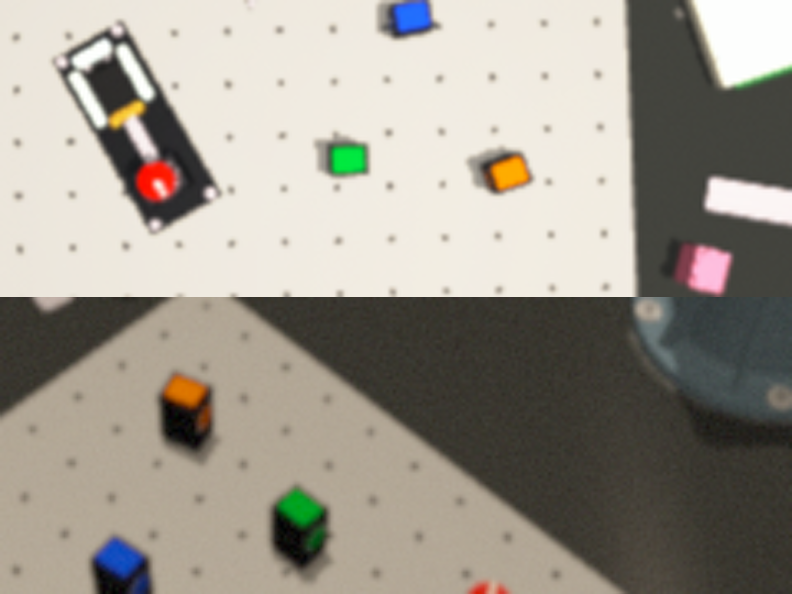

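The crop confirms that the orange-topped black block is the target: it has an orange window on its side, while the pink block is off the breadboard and pink all over. The knob and plate fits agree (clamp yaw about 28°, knob about 55 mm from the origin). I'll go above the cell now.

Call:
{"api": "move_arm", "payload": {"moves": [{"roll": 9.5}, {"roll": 9.5}, {"roll": 9.5}, {"roll": 9.5}, {"roll": 9.5}]}}

```text
validation failed for argument at $.mo...
```

Call:
{"api": "move_arm", "payload": {"moves": [{"y": 6.1, "x": -0.2}, {"y": 6.1, "x": -0.2}, {"y": 6.1, "x": -0.2}, {"y": 6.1, "x": -0.2}, {"y": 6.1, "x": -0.2}]}}

```text
validation failed for argument at $.mo...
```

Call:
{"api": "move_arm", "payload": {"moves": [{"y": 6.1, "x": -0.2}, {"y": 6.1, "x": -0.2}, {"y": 6.1, "x": -0.2}, {"y": 6.1, "x": -0.2}, {"y": 6.1, "x": -0.2}]}}

```text
validation failed for argument at $.mo...
```

Call:
{"api": "move_arm", "payload": {"moves": [{"y": 6.1, "x": -0.2}, {"y": 6.1, "x": -0.2}, {"y": 6.1, "x": -0.2, "z": 2}, {"z": 2}, {}]}}

```text
validation failed for argument at $.mo...
```

Run:
```python
from m import *
T,o=pose(); print(o["time_s"],T.round(4).tolist(),o["q"].round(2))
c=cam("wrist"); save(c,"w1.png"); pickle.dump(c,open("w1.pkl","wb")); print(c["tool_from_camera"].round(3).tolist(),c["fx"],proj(c,[.4565,-.255,.067]))
```

```text
0.1 [[0.4339, 0.901, -0.001, 0.2493], [0.9009, -0.4339, -0.0013, 0.5179], [-0.0016, -0.0003, -1.0, 0.4039], [0.0, 0.0, 0.0, 1.0]] [ 0.92  0.18  1.61  0.    1.35 -0.21]
[[1.0, 0.001, 0.0, -0.001], [0.001, -0.966, -0.258, -0.065], [-0.0, 0.258, -0.966, 0.03], [0.0, 0.0, 0.0, 1.0]] 360.8880921663733 (np.float64(-208.45763008154677), np.float64(600.1546053846803))
```

View pics/w1.png

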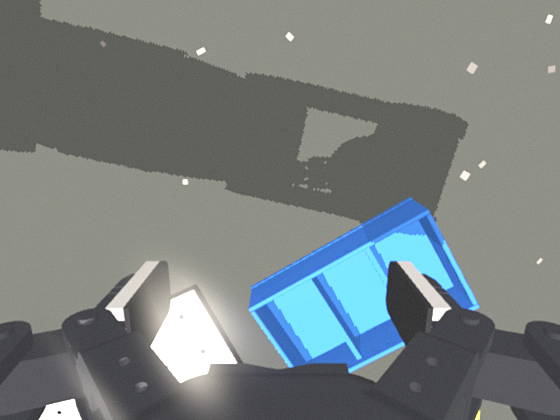

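The moves were refused, since each row needs all its fields. This wrist view therefore just shows the start position, over the blue tray. I'll resend one.

Call:
{"api": "move_arm", "payload": {"moves": [{"gripper": 100, "x": 0, "y": 0, "z": 0, "roll": 9.5}, {"gripper": 100, "x": 0, "y": 0, "z": 0, "roll": 9.5}, {"gripper": 100, "x": 0, "y": 0, "z": 0, "roll": 9.5}, {"gripper": 100, "x": 0, "y": 0, "z": 0, "roll": 9.5}, {"gripper": 100, "x": 0, "y": 0, "z": 0, "roll": 9.5}]}}

```text
time_s: 0.78
eef_pos: [0.2494, 0.518, 0.4043]
eef_rot: [0.0, 0.99, 0.143, -0.0]
wrist_force: [-0.0, 0.5, -0.8]
opening: 0.999
```

Call:
{"api": "move_arm", "payload": {"moves": [{"gripper": 100, "x": -0.2, "y": 6.1, "z": 0, "roll": 0}, {"gripper": 100, "x": -0.2, "y": 6.1, "z": 0, "roll": 0}, {"gripper": 100, "x": -0.2, "y": 6.1, "z": 0, "roll": 0}, {"gripper": 100, "x": -0.2, "y": 6.1, "z": 0, "roll": 0}, {"gripper": 100, "x": -0.2, "y": 6.1, "z": 0, "roll": 0}]}}

```text
time_s: 1.4
eef_pos: [0.3279, 0.2215, 0.4046]
eef_rot: [0.0, 0.989, 0.146, 0.0]
wrist_force: [1.5, 0.3, -0.1]
opening: 0.997
```

Call:
{"api": "move_arm", "payload": {"moves": [{"gripper": 100, "x": -0.2, "y": 6.1, "z": 0, "roll": 0}, {"gripper": 100, "x": -0.2, "y": 6.1, "z": 0, "roll": 0}, {"gripper": 100, "x": -0.2, "y": 6.1, "z": 0, "roll": 0}, {"gripper": 100, "x": -0.2, "y": 6.1, "z": 0, "roll": 0}, {"gripper": 100, "x": -0.2, "y": 6.1, "z": 0, "roll": 0}]}}

```text
time_s: 2.02
eef_pos: [0.4064, -0.0738, 0.4048]
eef_rot: [0.0, 0.989, 0.146, 0.0]
wrist_force: [-0.0, 0.2, 0.3]
opening: 1.0
```

Call:
{"api": "move_arm", "payload": {"moves": [{"gripper": 100, "x": -0.2, "y": 6.1, "z": 0, "roll": 0}, {"gripper": 100, "x": -0.2, "y": 6.1, "z": 0, "roll": 0}, {"gripper": 100, "x": 0, "y": 0, "z": 2, "roll": 0}, {"gripper": 100, "x": 0, "y": 0, "z": 2, "roll": 0}, {"gripper": 100, "x": 0, "y": 0, "z": 0, "roll": 0}]}}

```text
time_s: 2.65
eef_pos: [0.4372, -0.1894, 0.363]
eef_rot: [-0.002, 0.989, 0.146, -0.001]
wrist_force: [-0.4, 0.1, 0.4]
opening: 1.001
```

Run:
```python
from m import *
T,o=pose(); print(o["time_s"],T.round(4).tolist(),o["q"].round(2))
c=cam("wrist"); save(c,"w2.png"); pickle.dump(c,open("w1.pkl","wb")); pr=proj(c,[.4565,-.255,.067]);print(pr)
ce,st,r,cn=blob(c,8,20,pr,r=90); print(ce,st,r, onz(c,*ce,.067))
B=np.array([onz(c,*p,.067)[:2] for p in cv2.boxPoints(r)]);e=np.roll(B,-1,0)-B; print(B.mean(0),np.linalg.norm(e,axis=1),np.degrees(np.arctan2(e[:,1],e[:,0])))
```

```text
2.65 [[0.9575, 0.2883, -0.0033, 0.4372], [0.2883, -0.9575, 0.0026, -0.1894], [-0.0024, -0.0034, -1.0, 0.363], [0.0, 0.0, 0.0, 1.0]] [-0.66  0.    1.89  0.    1.25 -0.95]
(np.float64(278.9158299911048), np.float64(282.8678248385846))
[276.51886792 283.91614256] [262 267  30  34 954] ((276.5207824707031, 283.9773254394531), (33.186038970947266, 28.755443572998047), 87.51044464111328) [ 0.45491374 -0.2564455   0.067     ]
[ 0.45498529 -0.25667749] [0.02293009 0.02934399 0.02352673 0.0293848 ] [  19.44293788  -70.51256832 -160.47131948  108.32400015]
```

View pics/w2.png

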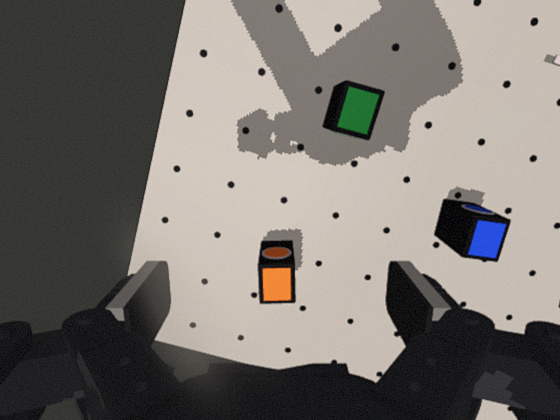

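The wrist view shows the orange cell at (277,284), midway between the pads, with green at (358,110) and blue at (487,240) well clear. The measured centre is (0.455,-0.2567) and the yaw about 19°.

Call:
{"api": "move_arm", "payload": {"moves": [{"gripper": 100, "x": -0.2, "y": 3.5, "z": 0, "roll": 0}, {"gripper": 100, "x": 0, "y": 3.4, "z": 0, "roll": 0}, {"gripper": 100, "x": 0, "y": 0, "z": 4, "roll": -2.3}, {"gripper": 100, "x": 0, "y": 0, "z": 4, "roll": 0}, {"gripper": 100, "x": 0, "y": 0, "z": 0, "roll": 0}]}}

```text
time_s: 3.32
eef_pos: [0.4552, -0.2554, 0.2829]
eef_rot: [-0.002, 0.986, 0.166, -0.002]
wrist_force: [0.5, 0.4, 0.7]
opening: 1.001
```

Run:
```python
from m import *
T,o=pose(); print(o["time_s"],T.round(4).tolist(),o["q"].round(2))
c=cam("wrist"); save(c,"w3.png"); pr=proj(c,[.455,-.2567,.067]);print(pr)
ce,st,r,cn=blob(c,8,20,pr,r=90); print(ce,st,r)
B=np.array([onz(c,*p,.067)[:2] for p in cv2.boxPoints(r)]);e=np.roll(B,-1,0)-B; print(B.mean(0),np.linalg.norm(e,axis=1),np.degrees(np.arctan2(e[:,1],e[:,0])))
d=np.r_[B.mean(0)-T[:2,3],0.213-T[2,3]]; print("tool cm",(T[:3,:3].T@d*100).round(2))
```

```text
3.325 [[0.9449, 0.3273, -0.004, 0.4552], [0.3273, -0.9449, 0.0036, -0.2554], [-0.0026, -0.0047, -1.0, 0.2829], [0.0, 0.0, 0.0, 1.0]] [-0.74  0.21  1.84 -0.    1.1  -1.07]
(np.float64(278.80528301221204), np.float64(238.22358534409213))
[279.25168431 237.49326275] [ 259  213   42   51 2078] ((279.5, 238.0), (50.0, 41.0), 90.0)
[ 0.45540159 -0.25670827] [0.02192981 0.02882273 0.0227609  0.02883176] [  19.07784004  -70.07065736 -160.8984861   108.27743548]
tool cm [-0.    0.17  6.99]
```

Call:
{"api": "move_arm", "payload": {"moves": [{"gripper": 100, "x": 0, "y": 0.1, "z": 3.5, "roll": 0}, {"gripper": 100, "x": 0, "y": 0, "z": 3.3, "roll": 0}, {"gripper": 30, "x": 0, "y": 0, "z": 0, "roll": 0}, {"gripper": 0, "x": 0, "y": 0, "z": 0, "roll": 0}, {"gripper": 0, "x": 0, "y": 0, "z": 0, "roll": 0}]}}

```text
time_s: 4.0
eef_pos: [0.4572, -0.2579, 0.219]
eef_rot: [0.002, 0.986, 0.166, 0.001]
wrist_force: [-1.9, -0.6, 1.7]
opening: 0.376
```

Call:
{"api": "move_arm", "payload": {"moves": [{"gripper": 0, "x": 0, "y": 0, "z": 0, "roll": 0}, {"gripper": 0, "x": 0, "y": 0, "z": 0, "roll": 0}]}}

```text
time_s: 4.25
eef_pos: [0.4571, -0.258, 0.219]
eef_rot: [0.002, 0.986, 0.166, 0.001]
wrist_force: [-1.5, 0.0, 7.3]
opening: 0.337
```

Run:
```python
from m import *
T,o=pose(); print(o["time_s"],T.round(4).tolist(),o["opening"])
c=cam("wrist"); save(c,"w4.png")
for z in(.067,.038,.012): print(z,[np.round(proj(c,np.r_[(T@[s*.015,-.018,0,1])[:2],z])) for s in(-1,1)])
```

```text
4.25 [[0.945, 0.3271, 0.0029, 0.4571], [0.3271, -0.945, -0.0026, -0.258], [0.0019, 0.0034, -1.0, 0.219], [0.0, 0.0, 0.0, 1.0]] 0.3373406214912703
0.067 [array([237., 245.]), array([320., 245.])]
0.038 [array([244., 221.]), array([313., 220.])]
0.012 [array([248., 205.]), array([308., 205.])]
```

View pics/w4.png

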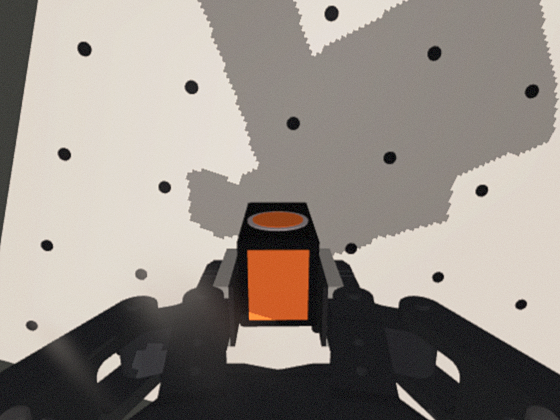

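The cell (orange top at (277,285)) is between both pads and centred. The tips sit about 34 mm above its underside. I'll lift it and carry it to a viewpoint beside the clamp.

Call:
{"api": "move_arm", "payload": {"moves": [{"gripper": 0, "x": 0, "y": 0, "z": -1, "roll": 0}, {"gripper": 0, "x": 0, "y": 0, "z": -3, "roll": 0}, {"gripper": 0, "x": 0, "y": 0, "z": -5, "roll": 0}, {"gripper": 0, "x": 0, "y": 0, "z": -4, "roll": -8.7}, {"gripper": 0, "x": 0, "y": 0, "z": -1, "roll": 0}]}}

```text
time_s: 4.92
eef_pos: [0.4569, -0.2577, 0.3606]
eef_rot: [0.003, 0.971, 0.24, 0.002]
wrist_force: [0.1, -0.1, -1.1]
opening: 0.334
```

Call:
{"api": "move_arm", "payload": {"moves": [{"gripper": 0, "x": 4.3, "y": -3.8, "z": 0, "roll": 0}, {"gripper": 0, "x": 4.3, "y": -3.8, "z": 0, "roll": 0}, {"gripper": 0, "x": 4.3, "y": -3.8, "z": 0, "roll": 0}, {"gripper": 0, "x": 4.3, "y": -3.8, "z": 0, "roll": 0}, {"gripper": 0, "x": 4.3, "y": -3.8, "z": 0, "roll": 0}]}}

```text
time_s: 5.55
eef_pos: [0.5578, 0.013, 0.3556]
eef_rot: [-0.0, 0.971, 0.239, -0.001]
wrist_force: [1.1, 0.3, -1.0]
opening: 0.335
```

Call:
{"api": "move_arm", "payload": {"moves": [{"gripper": 0, "x": 0, "y": 0, "z": 0, "roll": 0}]}}

```text
time_s: 5.68
eef_pos: [0.558, 0.0148, 0.3555]
eef_rot: [-0.001, 0.97, 0.242, -0.001]
wrist_force: [-0.4, 0.2, -0.9]
opening: 0.337
```

Run:
```python
from m import *
T,o=pose(); print(o["time_s"],T.round(4).tolist(),o["q"].round(2),o["opening"])
c=cam("wrist"); save(c,"w5.png"); pickle.dump(c,open("w5.pkl","wb"))
O=np.array([.507,.085]);u=np.array([.8845,.4665]);n=np.array([-.4665,.8845])
for x,y,z in[(-55,0,112.5),(19,0,50),(38,0,27),(72,0,27),(95,38,24),(95,-38,24),(-95,38,24),(-95,-38,24)]: print((x,y,z),np.round(proj(c,np.r_[O+u*x/1e3+n*y/1e3,z/1e3])))
```

```text
5.675 [[0.8833, 0.4687, -0.0017, 0.558], [0.4687, -0.8833, 0.0012, 0.0148], [-0.001, -0.0019, -1.0, 0.3555], [0.0, 0.0, 0.0, 1.0]] [-0.19  0.19  1.7   0.    1.25 -0.67] 0.33741530046200174
(-55, 0, 112.5) [158.  73.]
(19, 0, 50) [288.  82.]
(38, 0, 27) [312.  84.]
(72, 0, 27) [355.  84.]
(95, 38, 24) [387.  32.]
(95, -38, 24) [380. 133.]
(-95, 38, 24) [139.  32.]
(-95, -38, 24) [148. 133.]
```

View pics/w5.png

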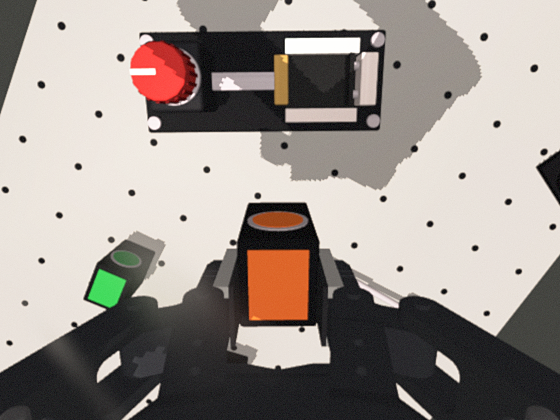

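The view shows the clamp's plate with corners near (140,32), (386,30), (380,131) and (147,131), the knob at (158,73), the jaw face at x≈289, the rails at rows 45 and 115, and the back stop face at x≈355. The prediction was within about 2 px. Next I refine it.

Run:
```python
from m import *
c=pickle.load(open("w5.pkl","rb")); I=c["img"]; hsv=cv2.cvtColor(I,cv2.COLOR_RGB2HSV); g=hsv[...,2]
# screws: bright blobs near corners
S=[]
for p in[(378,40),(373,121),(154,122)]:
    k=np.zeros_like(g); cv2.circle(k,p,9,255,-1); ys,xs=np.nonzero((k>0)&(g>140)); 
    n,l,st,ce=cv2.connectedComponentsWithStats(((k>0)&(g>140)).astype(np.uint8)); i=1+np.argmin([np.hypot(*(ce[j]-p)) for j in range(1,n)]); S.append(ce[i]); print(p,ce[i],st[i])
W=[onz(c,*s,.026)[:2] for s in S]; print(np.round(W,4)); ctr=(W[0]+W[2])/2; a=W[1]-W[2]; yaw=np.arctan2(a[1],a[0]); print("screw centre",ctr,np.degrees(yaw),np.linalg.norm(a),np.linalg.norm(W[0]-W[1]))
u=np.array([np.cos(yaw),np.sin(yaw)]);n=np.array([-u[1],u[0]])
# plate edges along columns/rows
def edge(v,lo,hi): # subpixel max gradient
    d=np.abs(np.diff(v[lo:hi].astype(float))); return lo+.5+np.argmax(d)
def cl(P): q=P[:2]-ctr; return (q@u*1e3).round(1),(q@n*1e3).round(1)
print("bottom",[cl(onz(c,x,edge(g[:,x],124,140),.024)) for x in(180,240,300,350)])
print("top",[cl(onz(c,x,edge(g[:,x],24,37),.024)) for x in(200,240,265)])
print("left",[cl(onz(c,edge(g[y],135,155),y,.024)) for y in(100,108)],"right",[cl(onz(c,edge(g[y],375,392),y,.024)) for y in(60,80,100)])
print("jaw top near/far",[(cl(onz(c,x,80,.050))) for x in(275,289)],[edge(g[y],284,296) for y in(70,80,90)], "stop",[(edge(g[y],345,362),) for y in(70,80,90)], [cl(onz(c,edge(g[y],345,362),y,.05)) for y in(70,80,90)])
print("jaw face",[cl(onz(c,edge(g[y],284,296),y,.05)) for y in(70,80,90)])
print("rail inner",[cl(onz(c,x,edge(g[:,x],48,60),.035)) for x in(310,330)],[cl(onz(c,x,edge(g[:,x],100,115),.035)) for x in(310,330)])
kb,st,r,_=blob(c,0,6,(158,73),r=45); kb2=blob(c,170,179,(158,73),r=45) if 0 else None; print("knob",kb,st,r)
cv2.imwrite("pics/w5c.png",cv2.resize(I[15:145,120:400],None,fx=2.8,fy=2.8,interpolation=2)[...,::-1])
```

```text
(378, 40) [377.44370861  39.0397351 ] [371  32  14  15 151]
(373, 121) [373.06034483 120.49137931] [367 115  13  12 116]
(154, 122) [152.82352941 122.64705882] [145 116  16  14 170]
[[0.569  0.1547]
 [0.598  0.1015]
 [0.4416 0.0169]]
screw centre [0.50529446 0.08575092] 28.427919198562503 0.1778612927986216 0.06050780309436654
bottom [(np.float64(-68.0), np.float64(-37.6)), (np.float64(-18.8), np.float64(-38.0)), (np.float64(30.3), np.float64(-37.7)), (np.float64(71.1), np.float64(-38.1))]
top [(np.float64(-46.5), np.float64(40.7)), (np.float64(-16.1), np.float64(36.9)), (np.float64(3.0), np.float64(37.5))]
left [(np.float64(-93.7), np.float64(-12.6)), (np.float64(-93.5), np.float64(-18.8))] right [(np.float64(95.0), np.float64(15.5)), (np.float64(90.4), np.float64(0.8)), (np.float64(90.6), np.float64(-14.4))]
jaw top near/far [(np.float64(10.5), np.float64(-0.5)), (np.float64(20.6), np.float64(-0.6))] [np.float64(287.5), np.float64(287.5), np.float64(287.5)] stop [(np.float64(360.5),), (np.float64(354.5),), (np.float64(352.5),)] [(np.float64(71.8), np.float64(5.7)), (np.float64(67.8), np.float64(-1.0)), (np.float64(66.7), np.float64(-7.9))]
jaw face [(np.float64(19.5), np.float64(6.2)), (np.float64(19.5), np.float64(-0.6)), (np.float64(19.5), np.float64(-7.4))]
rail inner [(np.float64(36.7), np.float64(19.2)), (np.float64(51.7), np.float64(19.1))] [(np.float64(37.3), np.float64(-19.7)), (np.float64(52.8), np.float64(-19.9))]
knob [161.82807918  71.86766862] [ 131   41   65   63 2728] ((161.75001525878906, 72.75), (67.17514038085938, 57.982749938964844), 45.0)
```

View pics/w5c.png

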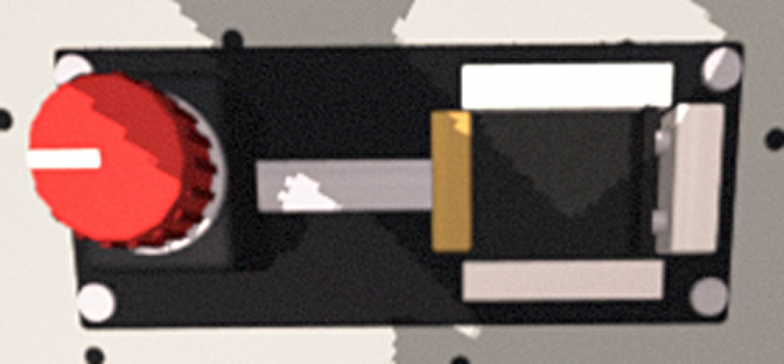

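```bash
cat > go.py <<'E'
from m import *
import sys
def go(x,y,z,yaw):
    T,o=pose(); d=T[:3,:3].T@(np.array([x,y,z])-T[:3,3])*100
    cy=np.degrees(np.arctan2(T[1,0],T[0,0])); print("t",o["time_s"],"pos",T[:3,3].round(4),"q",o["q"].round(2),"yaw",cy.round(2)," -> cm",d.round(2),"roll",round(cy-yaw,2),"F",o["wrist_force"].round(1),"M",o["torque"].round(2),"open",round(o["opening"],3))
E
python3 - <<'E'
from go import *
c=pickle.load(open("w5.pkl","rb")); c["W"]=np.array(c["tool_from_camera"])
ce,st,r,cn=blob(c,5,20,(277,285),r=50); print(ce,r)
B=np.array([onz(c,*p,.152) for p in cv2.boxPoints(r)]);e=np.roll(B,-1,0)-B; m=B.mean(0);print(B.round(4),m,np.linalg.norm(e,axis=1),np.degrees(np.arctan2(e[:,1],e[:,0])))
T,o=pose(); w=np.radians(28.2); u=np.array([np.cos(w),np.sin(w)]); yt=np.array([u[1],-u[0]])
N=np.array([.5059,.0857])+.0385*u
for off in(m[1],-.0018): 
    P=N-yt*off; print(P); go(*P,.30,28.2)
E
```

```text
[277.85168903 284.35076354] ((278.0, 284.5), (71.0, 62.0), 90.0)
[[-0.0117 -0.0169  0.152 ]
 [ 0.0107 -0.0169  0.152 ]
 [ 0.0113  0.012   0.152 ]
 [-0.0123  0.012   0.152 ]] [-0.00051852 -0.0024656   0.152     ] [0.02233858 0.02890879 0.02362128 0.02890857] [ 7.26055247e-02  8.87930507e+01 -1.79927322e+02 -8.86644828e+01]
[0.54099531 0.10172026]
t 5.725 pos [0.5576 0.013  0.3554] q [-0.19  0.19  1.7  -0.    1.25 -0.68] yaw 27.88  -> cm [ 2.69 -8.61  5.55] roll -0.32 F [-0.8 -0.3 -1.1] M [-0.03 -0.   -0.02] open 0.34
[0.54068077 0.10230686]
t 5.725 pos [0.5576 0.013  0.3554] q [-0.19  0.19  1.7  -0.    1.25 -0.68] yaw 27.88  -> cm [ 2.69 -8.68  5.55] roll -0.32 F [-0.8 -0.3 -1.1] M [-0.03 -0.   -0.02] open 0.34
```

Call:
{"api": "move_arm", "payload": {"moves": [{"gripper": 0, "x": 0.9, "y": -2.9, "z": 0, "roll": -0.3}, {"gripper": 0, "x": 0.9, "y": -2.9, "z": 0, "roll": 0}, {"gripper": 0, "x": 0.9, "y": -2.8, "z": 1.5, "roll": 0}, {"gripper": 0, "x": 0, "y": 0, "z": 4, "roll": 0}, {"gripper": 0, "x": 0, "y": 0, "z": 3.5, "roll": 0}]}}

```text
time_s: 6.35
eef_pos: [0.5407, 0.0987, 0.2651]
eef_rot: [0.0, 0.97, 0.241, -0.001]
wrist_force: [0.1, 0.5, -1.3]
opening: 0.336
```

Call:
{"api": "move_arm", "payload": {"moves": [{"gripper": 0, "x": 0, "y": 0, "z": 0, "roll": 0}, {"gripper": 0, "x": 0, "y": 0, "z": 0, "roll": 0}]}}

```text
time_s: 6.6
eef_pos: [0.5419, 0.0988, 0.2677]
eef_rot: [0.0, 0.97, 0.242, 0.0]
wrist_force: [-0.0, 0.6, -0.7]
opening: 0.336
```

Run:
```python
from go import *
go(.5409,.1019,.245,28.2)
c=cam("wrist"); save(c,"w6.png"); pickle.dump(c,open("w6.pkl","wb"))
O=np.array([.5059,.0857]);w=np.radians(28.2);u=np.array([np.cos(w),np.sin(w)]);n=np.array([-u[1],u[0]])
for x,y,z in[(18,20,35),(72,20,35),(72,28,35),(19,17,50),(-55,0,112.5),(23,18,55),(53,18,55)]: print((x,y,z),np.round(proj(c,np.r_[O+u*x/1e3+n*y/1e3,z/1e3])))
```

```text
t 6.6 pos [0.5419 0.0988 0.2677] q [-0.04  0.29  1.77 -0.    1.07 -0.52] yaw 27.98  -> cm [ 0.06 -0.32  2.27] roll -0.22 F [-0.   0.6 -0.7] M [-0.01  0.05 -0.04] open 0.336
(18, 20, 35) [243. 182.]
(72, 20, 35) [338. 182.]
(72, 28, 35) [339. 168.]
(19, 17, 50) [243. 193.]
(-55, 0, 112.5) [ 33. 275.]
(23, 18, 55) [250. 194.]
(53, 18, 55) [308. 193.]
```

View pics/w6.png

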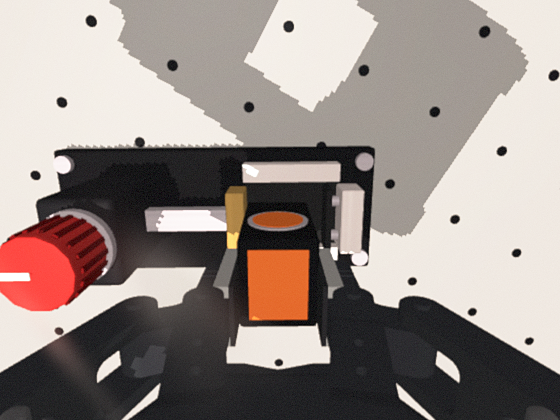

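The cell hangs over the seat: orange top at (278,285), far rail inner edge at row 182 as predicted, jaw at x≈243. The clamp fit is confirmed, so I shift 3 mm and lower slowly.

Call:
{"api": "move_arm", "payload": {"moves": [{"gripper": 0, "x": 0, "y": -0.3, "z": 0, "roll": -0.2}, {"gripper": 0, "x": 0, "y": 0, "z": 1, "roll": 0}, {"gripper": 0, "x": 0, "y": 0, "z": 0.8, "roll": 0}, {"gripper": 0, "x": 0, "y": 0, "z": 0, "roll": 0}, {"gripper": 0, "x": 0, "y": 0, "z": 0, "roll": 0}]}}

```text
time_s: 7.28
eef_pos: [0.54, 0.1024, 0.2485]
eef_rot: [-0.0, 0.97, 0.244, -0.0]
wrist_force: [-0.3, 0.5, -1.1]
opening: 0.337
```

Run:
```python
from go import *
go(.5409,.1019,.234,28.2)
c=cam("wrist"); save(c,"w7.png"); pickle.dump(c,open("w7.pkl","wb"))
g=cv2.cvtColor(c["img"],cv2.COLOR_RGB2HSV)[...,2].astype(float)
O=np.array([.5059,.0857]);w=np.radians(28.2);u=np.array([np.cos(w),np.sin(w)]);n=np.array([-u[1],u[0]])
def cl(P): q=P[:2]-O; return (q@u*1e3).round(1),(q@n*1e3).round(1)
for x in(270,280,290): print(x,[(int(r),int(g[r,x])) for r in range(120,215,3)])
print([int(g[190,x]) for x in range(225,350,3)])
print("pred rail inner",proj(c,np.r_[O+u*.04+n*.02,.035]),"outer",proj(c,np.r_[O+u*.04+n*.028,.035]),"plate edge",proj(c,np.r_[O+u*.04+n*.038,.024]))
cv2.imwrite("pics/w7c.png",cv2.resize(c["img"][110:340,190:390],None,fx=2.6,fy=2.6,interpolation=2)[...,::-1])
```

```text
t 7.275 pos [0.54   0.1024 0.2485] q [-0.03  0.32  1.79 -0.    1.04 -0.52] yaw 28.29  -> cm [0.06 0.09 1.45] roll 0.09 F [-0.3  0.5 -1.1] M [ 0.    0.01 -0.06] open 0.337
270 [(120, 166), (123, 165), (126, 163), (129, 162), (132, 164), (135, 166), (138, 161), (141, 163), (144, 165), (147, 162), (150, 161), (153, 162), (156, 164), (159, 20), (162, 20), (165, 26), (168, 18), (171, 29), (174, 102), (177, 164), (180, 225), (183, 220), (186, 220), (189, 222), (192, 220), (195, 228), (198, 39), (201, 35), (204, 12), (207, 20), (210, 20), (213, 168)]
280 [(120, 160), (123, 165), (126, 164), (129, 160), (132, 162), (135, 164), (138, 162), (141, 163), (144, 166), (147, 164), (150, 163), (153, 160), (156, 171), (159, 12), (162, 26), (165, 16), (168, 29), (171, 22), (174, 101), (177, 167), (180, 221), (183, 220), (186, 221), (189, 220), (192, 221), (195, 225), (198, 46), (201, 28), (204, 21), (207, 14), (210, 17), (213, 169)]
290 [(120, 164), (123, 164), (126, 164), (129, 165), (132, 159), (135, 166), (138, 162), (141, 161), (144, 161), (147, 160), (150, 161), (153, 160), (156, 170), (159, 14), (162, 25), (165, 29), (168, 17), (171, 23), (174, 102), (177, 163), (180, 222), (183, 221), (186, 218), (189, 220), (192, 219), (195, 226), (198, 42), (201, 28), (204, 10), (207, 16), (210, 18), (213, 156)]
[26, 26, 25, 30, 23, 202, 255, 237, 223, 222, 222, 223, 223, 221, 222, 222, 221, 220, 220, 221, 220, 220, 221, 221, 221, 219, 218, 222, 220, 221, 220, 218, 220, 220, 220, 220, 217, 218, 219, 221, 223, 18]
pred rail inner (np.float64(283.09389275054247), np.float64(197.25479499711)) outer (np.float64(283.1574599795162), np.float64(182.1727036889122)) plate edge (np.float64(282.9469315090315), np.float64(159.97886890612952))
```

View pics/w7c.png

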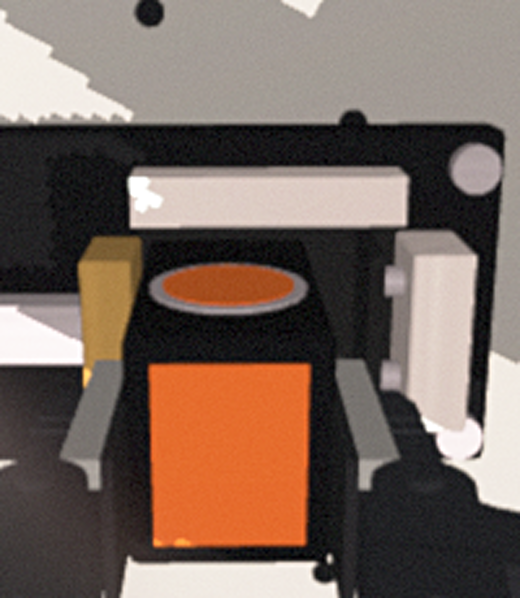

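Centring checks out: rail inner edge at row 197 (predicted 197), the cell's lower far edge at row 202 sits inside it, and the jaw is clear on the left. Lowering now.

Call:
{"api": "move_arm", "payload": {"moves": [{"gripper": 0, "x": 0.05, "y": 0, "z": 0.4, "roll": 0}, {"gripper": 0, "x": 0, "y": 0, "z": 0.4, "roll": 0}, {"gripper": 0, "x": 0, "y": 0, "z": 0.3, "roll": 0}, {"gripper": 0, "x": 0, "y": 0, "z": 0.1, "roll": 0}, {"gripper": 0, "x": 0, "y": 0, "z": 0, "roll": 0}]}}

```text
time_s: 7.95
eef_pos: [0.5404, 0.1026, 0.2366]
eef_rot: [-0.0, 0.97, 0.244, -0.0]
wrist_force: [-0.1, -0.1, -0.0]
opening: 0.335
```

Call:
{"api": "move_arm", "payload": {"moves": [{"gripper": 0, "x": 0, "y": 0, "z": 0.1, "roll": 0}, {"gripper": 0, "x": 0, "y": 0, "z": 0, "roll": 0}]}}

```text
time_s: 8.2
eef_pos: [0.5404, 0.1026, 0.2357]
eef_rot: [-0.0, 0.97, 0.244, 0.0]
wrist_force: [-0.2, -0.1, -1.0]
opening: 0.335
```

Call:
{"api": "move_arm", "payload": {"moves": [{"gripper": 0, "x": 0, "y": 0, "z": 0.1, "roll": 0}, {"gripper": 0, "x": 0, "y": 0, "z": 0, "roll": 0}]}}

```text
time_s: 8.45
eef_pos: [0.5404, 0.1026, 0.2346]
eef_rot: [-0.0, 0.97, 0.244, -0.0]
wrist_force: [0.5, -0.6, -0.8]
opening: 0.338
```

Call:
{"api": "move_arm", "payload": {"moves": [{"gripper": 0, "x": 0, "y": 0, "z": 0.1, "roll": 0}, {"gripper": 0, "x": 0, "y": 0, "z": 0, "roll": 0}]}}

```text
time_s: 8.7
eef_pos: [0.5405, 0.1026, 0.2339]
eef_rot: [0.0, 0.97, 0.244, 0.0]
wrist_force: [-0.3, 0.2, 1.7]
opening: 0.338
```

Contact is just beginning (+2.5 N). One more millimetre.

Call:
{"api": "move_arm", "payload": {"moves": [{"gripper": 0, "x": 0, "y": 0, "z": 0.1, "roll": 0}, {"gripper": 0, "x": 0, "y": 0, "z": 0, "roll": 0}]}}

```text
time_s: 8.95
eef_pos: [0.5405, 0.1026, 0.233]
eef_rot: [0.0, 0.97, 0.244, 0.0]
wrist_force: [-2.1, 0.1, 5.3]
opening: 0.332
```

Run:
```python
from go import *
go(.5409,.1019,.233,28.2)
```

```text
t 8.95 pos [0.5405 0.1026 0.233 ] q [-0.03  0.34  1.79 -0.    1.01 -0.52] yaw 28.29  -> cm [0.01 0.08 0.  ] roll 0.09 F [-2.1  0.1  5.3] M [-0.02  0.36  0.06] open 0.332
```

The cell is on the seat with about 5 N, at the expected height. Release and rise.

Call:
{"api": "move_arm", "payload": {"moves": [{"gripper": 50, "x": 0, "y": 0, "z": 0, "roll": 0}, {"gripper": 100, "x": 0, "y": 0, "z": 0, "roll": 0}, {"gripper": 100, "x": 0, "y": 0, "z": 0, "roll": 0}, {"gripper": 100, "x": 0, "y": 0, "z": 0, "roll": 0}, {"gripper": 100, "x": 0, "y": 0, "z": -1, "roll": 0}]}}

```text
time_s: 9.57
eef_pos: [0.54, 0.1026, 0.2422]
eef_rot: [-0.0, 0.97, 0.244, -0.001]
wrist_force: [-1.0, 0.9, -0.3]
opening: 0.995
```

Call:
{"api": "move_arm", "payload": {"moves": [{"gripper": 100, "x": 0, "y": 0, "z": -3, "roll": 0}, {"gripper": 100, "x": 0, "y": 0, "z": -4, "roll": 0}, {"gripper": 100, "x": -4, "y": 0, "z": -2, "roll": 0}, {"gripper": 100, "x": -4, "y": -0.1, "z": 0, "roll": 0}, {"gripper": 100, "x": -1.4, "y": 0, "z": 0, "roll": 0}]}}

```text
time_s: 10.2
eef_pos: [0.4558, 0.0585, 0.3334]
eef_rot: [0.0, 0.97, 0.244, 0.0]
wrist_force: [0.1, -0.2, 1.2]
opening: 0.998
```

Call:
{"api": "move_arm", "payload": {"moves": [{"gripper": 100, "x": 0, "y": 0, "z": 0, "roll": -10.6}, {"gripper": 100, "x": 0, "y": 0, "z": 0, "roll": -10.6}, {"gripper": 100, "x": 0, "y": 0, "z": 0, "roll": -10.6}, {"gripper": 100, "x": 0, "y": 0, "z": 0, "roll": -10.6}, {"gripper": 100, "x": 0, "y": 0, "z": 0, "roll": -10.6}]}}

```text
time_s: 10.82
eef_pos: [0.4577, 0.059, 0.333]
eef_rot: [0.0, 0.757, 0.654, 0.0]
wrist_force: [0.3, -0.3, 0.6]
opening: 0.998
```

Call:
{"api": "move_arm", "payload": {"moves": [{"gripper": 100, "x": 0, "y": 0, "z": 0, "roll": -10.6}, {"gripper": 100, "x": 0, "y": 0, "z": 0, "roll": -10.6}, {"gripper": 100, "x": 0, "y": 0, "z": 0, "roll": -10.6}, {"gripper": 100, "x": 0, "y": 0, "z": 0, "roll": -10.6}, {"gripper": 100, "x": 0, "y": 0, "z": 0, "roll": -10.6}]}}

```text
time_s: 11.45
eef_pos: [0.4577, 0.059, 0.333]
eef_rot: [0.0, 0.386, 0.923, 0.0]
wrist_force: [-0.8, -0.3, -0.8]
opening: 1.001
```

Call:
{"api": "move_arm", "payload": {"moves": [{"gripper": 100, "x": 0, "y": 0, "z": 0, "roll": -10.6}, {"gripper": 100, "x": 0, "y": 0, "z": 0, "roll": -10.6}, {"gripper": 100, "x": 0, "y": 0, "z": 0, "roll": 0}, {"gripper": 100, "x": 0, "y": 0, "z": 0, "roll": 0}]}}

```text
time_s: 11.95
eef_pos: [0.4574, 0.0589, 0.3328]
eef_rot: [0.0, 0.214, 0.977, 0.0]
wrist_force: [-0.4, -0.3, 0.1]
opening: 0.998
```

Run:
```python
from go import *
go(.4574,.0597,.2605,155)
c=cam("wrist"); save(c,"w8.png"); pickle.dump(c,open("w8.pkl","wb")); print("pred knob",proj(c,[.4574,.0597,.1125]))
hsv=cv2.cvtColor(c["img"],cv2.COLOR_RGB2HSV)
m=cv2.inRange(hsv,(0,140,60),(6,255,255))|cv2.inRange(hsv,(174,140,60),(179,255,255)); ys,xs=np.nonzero(m); print(xs.min(),xs.max(),ys.min(),ys.max())
o=blob(c,8,20,proj(c,[.5398,.1039,.082]),r=60); print("cell",o[0],proj(c,[.5398,.1039,.082]),onz(c,*o[0],.082))
e=np.array([onz(c,*p,.082)[:2] for p in cv2.boxPoints(o[2])]);e=np.roll(e,-1,0)-e;print(np.degrees(np.arctan2(e[:,1],e[:,0])))
```

```text
t 11.95 pos [0.4574 0.0589 0.3328] q [-0.13  0.    1.95  0.    1.18 -2.84] yaw 155.28  -> cm [0.03 0.07 7.23] roll 0.28 F [-0.4 -0.3  0.1] M [-0.01  0.02 -0.01] open 0.998
pred knob (np.float64(278.2177658009716), np.float64(233.92834521821106))
248 307 196 260
cell [198.86846543 322.28330523] (np.float64(196.77309946273613), np.float64(321.51901550876585)) [0.53876635 0.10503695 0.082     ]
[-147.27520318  118.68248928   34.23166944  -62.12374044]
```

View pics/w8.png

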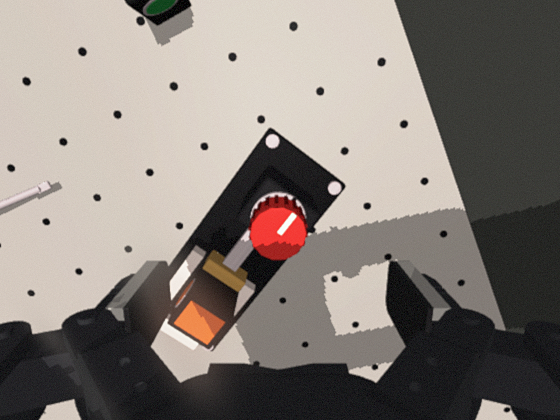

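This view shows the orange cell standing on the seat at (199,322) between jaw and stop. Its measured centre is within 1.5 mm of the nest. The knob top is at (278,233), exactly as predicted, with its white line pointing to (297,213). I'll descend and grip the knob.

Call:
{"api": "move_arm", "payload": {"moves": [{"gripper": 100, "x": 0, "y": 0.1, "z": 3, "roll": 0}, {"gripper": 100, "x": 0, "y": 0, "z": 2.5, "roll": 0}, {"gripper": 100, "x": 0, "y": 0, "z": 1.6, "roll": 0}, {"gripper": 100, "x": 0, "y": 0, "z": 0, "roll": 0}, {"gripper": 100, "x": 0, "y": 0, "z": 0, "roll": 0}]}}

```text
time_s: 12.62
eef_pos: [0.4581, 0.0598, 0.2625]
eef_rot: [0.001, 0.212, 0.977, 0.0]
wrist_force: [-0.1, -0.3, -0.8]
opening: 0.999
```

Call:
{"api": "move_arm", "payload": {"moves": [{"gripper": 50, "x": 0, "y": 0, "z": 0, "roll": 0}, {"gripper": 0, "x": 0, "y": 0, "z": 0, "roll": 0}, {"gripper": 0, "x": 0, "y": 0, "z": 0, "roll": 0}, {"gripper": 0, "x": 0, "y": 0, "z": 0, "roll": 0}]}}

```text
time_s: 13.12
eef_pos: [0.4578, 0.0598, 0.2623]
eef_rot: [0.0, 0.212, 0.977, -0.0]
wrist_force: [-1.5, 0.8, 5.4]
opening: 0.359
```

Run:
```python
from go import *
go(.4574,.0597,.2605,155)
```

```text
t 13.125 pos [0.4578 0.0598 0.2623] q [-0.13  0.12  2.   -0.    1.02 -2.84] yaw 155.49  -> cm [ 0.03 -0.02  0.18] roll 0.49 F [-1.5  0.8  5.4] M [ 0.    0.27 -0.03] open 0.359
```

Call:
{"api": "move_arm", "payload": {"moves": [{"gripper": 0, "x": 0, "y": 0, "z": 0, "roll": 4}, {"gripper": 0, "x": 0, "y": 0, "z": 0, "roll": 6}, {"gripper": 0, "x": 0, "y": 0, "z": 0, "roll": 6}, {"gripper": 0, "x": 0, "y": 0, "z": 0, "roll": 6}, {"gripper": 0, "x": 0, "y": 0, "z": 0, "roll": 6}]}}

```text
time_s: 13.75
eef_pos: [0.4577, 0.0599, 0.2623]
eef_rot: [0.0, 0.444, 0.896, 0.0]
wrist_force: [-1.7, 0.1, 5.6]
opening: 0.352
```

Run:
```python
from go import *
go(.4578,.0598,.2623,155.49)
c=cam("wrist"); save(c,"w9.png")
```

```text
t 13.75 pos [0.4577 0.0599 0.2623] q [-0.13  0.12  2.   -0.    1.02 -2.35] yaw 127.32  -> cm [-0.01  0.   -0.  ] roll -28.17 F [-1.7  0.1  5.6] M [0.08 0.34 0.2 ] open 0.352
```

View pics/w9.png

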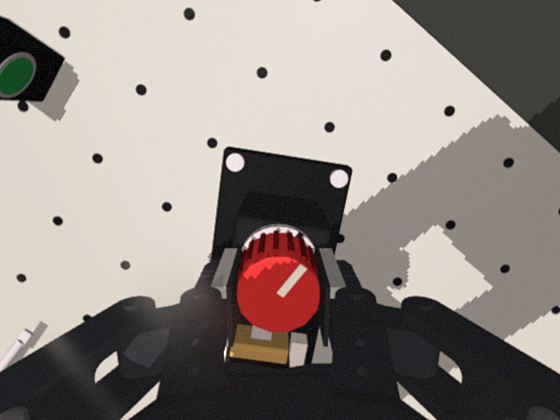

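The knob is held between the pads, its white line turned with the tool (no slip in the grip), and the torque is 0.20 N m. Continuing.

Call:
{"api": "move_arm", "payload": {"moves": [{"gripper": 0, "x": 0, "y": 0, "z": 0, "roll": 6}, {"gripper": 0, "x": 0, "y": 0, "z": 0, "roll": 6}, {"gripper": 0, "x": 0, "y": 0, "z": 0, "roll": 6}, {"gripper": 0, "x": 0, "y": 0, "z": 0, "roll": 6}, {"gripper": 0, "x": 0, "y": 0, "z": 0, "roll": 6}]}}

```text
time_s: 14.42
eef_pos: [0.4577, 0.06, 0.2623]
eef_rot: [0.0, 0.661, 0.751, 0.0]
wrist_force: [-2.2, 0.9, 6.1]
opening: 0.349
```

```bash
cat > tq.py <<'E'
from go import *
go(.4578,.0598,.2623,155.49)
E
python3 tq.py
```

```text
t 14.425 pos [0.4577 0.06   0.2623] q [-0.13  0.12  2.    0.    1.02 -1.83] yaw 97.32  -> cm [-0.02  0.01 -0.  ] roll -58.17 F [-2.2  0.9  6.1] M [0.18 0.37 0.18] open 0.349
```

Call:
{"api": "move_arm", "payload": {"moves": [{"gripper": 0, "x": 0, "y": 0, "z": 0, "roll": 5}, {"gripper": 0, "x": 0, "y": 0, "z": 0, "roll": 5}, {"gripper": 0, "x": 0, "y": 0, "z": 0, "roll": 5}, {"gripper": 0, "x": 0, "y": 0, "z": 0, "roll": 5}]}}

```text
time_s: 14.92
eef_pos: [0.4577, 0.06, 0.2623]
eef_rot: [-0.0, 0.781, 0.625, 0.0]
wrist_force: [-2.0, 1.5, 6.9]
opening: 0.357
```

```bash
python3 tq.py
```

```text
t 14.925 pos [0.4577 0.06   0.2623] q [-0.13  0.12  2.    0.    1.02 -1.48] yaw 77.35  -> cm [-0.02  0.02 -0.  ] roll -78.14 F [-2.   1.5  6.9] M [0.23 0.33 0.14] open 0.357
```

Call:
{"api": "move_arm", "payload": {"moves": [{"gripper": 0, "x": 0, "y": 0, "z": 0, "roll": 3}, {"gripper": 0, "x": 0, "y": 0, "z": 0, "roll": 3}]}}

```text
time_s: 15.18
eef_pos: [0.4577, 0.06, 0.2623]
eef_rot: [-0.0, 0.812, 0.584, 0.0]
wrist_force: [-1.9, 1.8, 6.5]
opening: 0.352
```

```bash
python3 tq.py
```

```text
t 15.175 pos [0.4577 0.06   0.2623] q [-0.13  0.12  2.    0.    1.02 -1.37] yaw 71.41  -> cm [-0.02  0.02 -0.  ] roll -84.08 F [-1.9  1.8  6.5] M [0.27 0.29 0.17] open 0.352
```

Call:
{"api": "move_arm", "payload": {"moves": [{"gripper": 0, "x": 0, "y": 0, "z": 0, "roll": 3}, {"gripper": 0, "x": 0, "y": 0, "z": 0, "roll": 3}]}}

```text
time_s: 15.42
eef_pos: [0.4577, 0.0601, 0.2623]
eef_rot: [-0.0, 0.841, 0.54, 0.0]
wrist_force: [-1.7, 1.7, 6.1]
opening: 0.352
```

```bash
python3 tq.py
```

```text
t 15.425 pos [0.4577 0.0601 0.2623] q [-0.13  0.12  2.    0.    1.02 -1.27] yaw 65.41  -> cm [-0.02  0.02  0.  ] roll -90.08 F [-1.7  1.7  6.1] M [0.29 0.28 0.22] open 0.352
```

Call:
{"api": "move_arm", "payload": {"moves": [{"gripper": 0, "x": 0, "y": 0, "z": 0, "roll": 3}, {"gripper": 0, "x": 0, "y": 0, "z": 0, "roll": 3}]}}

```text
time_s: 15.68
eef_pos: [0.4577, 0.0601, 0.2623]
eef_rot: [-0.0, 0.869, 0.496, 0.0]
wrist_force: [-2.6, 1.7, 6.7]
opening: 0.354
```

```bash
python3 tq.py
```

```text
t 15.675 pos [0.4577 0.0601 0.2623] q [-0.13  0.12  2.    0.    1.02 -1.16] yaw 59.41  -> cm [-0.02  0.02  0.  ] roll -96.08 F [-2.6  1.7  6.7] M [0.28 0.33 0.2 ] open 0.354
```

Call:
{"api": "move_arm", "payload": {"moves": [{"gripper": 0, "x": 0, "y": 0, "z": 0, "roll": 2.5}, {"gripper": 0, "x": 0, "y": 0, "z": 0, "roll": 2.5}]}}

```text
time_s: 15.92
eef_pos: [0.4577, 0.0601, 0.2623]
eef_rot: [-0.0, 0.889, 0.457, 0.0]
wrist_force: [-1.8, 1.8, 7.0]
opening: 0.355
```

```bash
python3 tq.py
```

```text
t 15.925 pos [0.4577 0.0601 0.2623] q [-0.13  0.12  2.    0.    1.02 -1.08] yaw 54.43  -> cm [-0.02  0.03 -0.  ] roll -101.06 F [-1.8  1.8  7. ] M [0.35 0.32 0.22] open 0.355
```

Call:
{"api": "move_arm", "payload": {"moves": [{"gripper": 0, "x": 0, "y": 0, "z": 0, "roll": 2.5}, {"gripper": 0, "x": 0, "y": 0, "z": 0, "roll": 2.5}]}}

```text
time_s: 16.18
eef_pos: [0.4577, 0.0601, 0.2623]
eef_rot: [-0.0, 0.908, 0.418, 0.0]
wrist_force: [-1.2, 2.6, 5.5]
opening: 0.356
```

```bash
python3 tq.py
```

```text
t 16.175 pos [0.4577 0.0601 0.2623] q [-0.13  0.12  2.    0.    1.02 -0.99] yaw 49.43  -> cm [-0.02  0.03 -0.  ] roll -106.06 F [-1.2  2.6  5.5] M [0.4  0.31 0.22] open 0.356
```

Call:
{"api": "move_arm", "payload": {"moves": [{"gripper": 0, "x": 0, "y": 0, "z": 0, "roll": 2.5}, {"gripper": 0, "x": 0, "y": 0, "z": 0, "roll": 2.5}]}}

```text
time_s: 16.42
eef_pos: [0.4577, 0.0601, 0.2623]
eef_rot: [-0.0, 0.926, 0.378, 0.0]
wrist_force: [-2.8, 2.9, 5.8]
opening: 0.352
```

```bash
python3 tq.py
```

```text
t 16.425 pos [0.4577 0.0601 0.2623] q [-0.13  0.12  2.    0.    1.02 -0.9 ] yaw 44.43  -> cm [-0.02  0.03  0.  ] roll -111.06 F [-2.8  2.9  5.8] M [0.36 0.28 0.27] open 0.352
```

Torque has climbed to 0.27 N m at 1.94 rad, so the slip is close. Now smaller steps.

Call:
{"api": "move_arm", "payload": {"moves": [{"gripper": 0, "x": 0, "y": 0, "z": 0, "roll": 2}, {"gripper": 0, "x": 0, "y": 0, "z": 0, "roll": 2}]}}

```text
time_s: 16.68
eef_pos: [0.4577, 0.0601, 0.2623]
eef_rot: [-0.0, 0.938, 0.346, 0.0]
wrist_force: [-1.6, 2.4, 5.7]
opening: 0.351
```

```bash
python3 tq.py
```

```text
t 16.675 pos [0.4577 0.0601 0.2623] q [-0.13  0.12  2.    0.    1.02 -0.83] yaw 40.45  -> cm [-0.02  0.03 -0.  ] roll -115.04 F [-1.6  2.4  5.7] M [0.36 0.3  0.19] open 0.351
```

Call:
{"api": "move_arm", "payload": {"moves": [{"gripper": 0, "x": 0, "y": 0, "z": 0, "roll": 2}, {"gripper": 0, "x": 0, "y": 0, "z": 0, "roll": 2}]}}

```text
time_s: 16.92
eef_pos: [0.4577, 0.0602, 0.2623]
eef_rot: [-0.0, 0.95, 0.313, 0.0]
wrist_force: [-1.6, 2.8, 5.9]
opening: 0.348
```

```bash
python3 tq.py
```

```text
t 16.925 pos [0.4577 0.0602 0.2623] q [-0.13  0.12  2.    0.    1.02 -0.76] yaw 36.45  -> cm [-0.02  0.03  0.  ] roll -119.04 F [-1.6  2.8  5.9] M [0.37 0.32 0.25] open 0.348
```

Call:
{"api": "move_arm", "payload": {"moves": [{"gripper": 0, "x": 0, "y": 0, "z": 0, "roll": 2}, {"gripper": 0, "x": 0, "y": 0, "z": 0, "roll": 2}]}}

```text
time_s: 17.18
eef_pos: [0.4578, 0.0602, 0.2623]
eef_rot: [-0.0, 0.96, 0.279, 0.0]
wrist_force: [-2.0, 2.6, 6.0]
opening: 0.355
```

```bash
python3 tq.py
```

```text
t 17.175 pos [0.4578 0.0602 0.2623] q [-0.13  0.12  2.    0.    1.02 -0.69] yaw 32.45  -> cm [-0.02  0.03  0.  ] roll -123.04 F [-2.   2.6  6. ] M [0.41 0.28 0.25] open 0.355
```

Call:
{"api": "move_arm", "payload": {"moves": [{"gripper": 0, "x": 0, "y": 0, "z": 0, "roll": 2}, {"gripper": 0, "x": 0, "y": 0, "z": 0, "roll": 2}]}}

```text
time_s: 17.42
eef_pos: [0.4578, 0.0602, 0.2623]
eef_rot: [-0.0, 0.969, 0.246, 0.0]
wrist_force: [-1.8, 2.9, 5.1]
opening: 0.354
```

```bash
python3 tq.py
```

```text
t 17.425 pos [0.4578 0.0602 0.2623] q [-0.13  0.12  2.    0.    1.02 -0.62] yaw 28.43  -> cm [-0.01  0.03 -0.  ] roll -127.06 F [-1.8  2.9  5.1] M [ 0.4   0.26 -0.04] open 0.354
```

Call:
{"api": "move_arm", "payload": {"moves": [{"gripper": 0, "x": 0, "y": 0, "z": 0, "roll": 2}, {"gripper": 0, "x": 0, "y": 0, "z": 0, "roll": 2}]}}

```text
time_s: 17.68
eef_pos: [0.4578, 0.0601, 0.2623]
eef_rot: [-0.0, 0.977, 0.211, 0.001]
wrist_force: [-0.9, 1.2, 5.0]
opening: 0.358
```

```bash
python3 tq.py
```

```text
t 17.675 pos [0.4578 0.0601 0.2623] q [-0.13  0.12  2.    0.    1.02 -0.55] yaw 24.4  -> cm [-0.01  0.03  0.  ] roll -131.09 F [-0.9  1.2  5. ] M [ 0.42  0.28 -0.1 ] open 0.358
```

Call:
{"api": "move_arm", "payload": {"moves": [{"gripper": 0, "x": 0, "y": 0, "z": 0, "roll": 2}, {"gripper": 0, "x": 0, "y": 0, "z": 0, "roll": 2}]}}

```text
time_s: 17.92
eef_pos: [0.4578, 0.0602, 0.2623]
eef_rot: [-0.0, 0.984, 0.177, 0.0]
wrist_force: [-0.8, 2.3, 4.9]
opening: 0.355
```

```bash
python3 tq.py
```

```text
t 17.925 pos [0.4578 0.0602 0.2623] q [-0.13  0.12  2.    0.    1.02 -0.48] yaw 20.42  -> cm [-0.01  0.03  0.  ] roll -135.07 F [-0.8  2.3  4.9] M [0.41 0.19 0.02] open 0.355
```

The torque peaked at 0.25 (123°), was about 0 at 127°, reached -0.10 at 131°, and is back to about 0 at 135°: the first click is nearly at its notch. A few degrees more to seat it.

Call:
{"api": "move_arm", "payload": {"moves": [{"gripper": 0, "x": 0, "y": 0, "z": 0, "roll": 2}]}}

```text
time_s: 18.05
eef_pos: [0.4578, 0.0602, 0.2623]
eef_rot: [-0.0, 0.987, 0.16, 0.0]
wrist_force: [-1.1, 3.0, 5.3]
opening: 0.355
```

```bash
python3 tq.py
```

```text
t 18.05 pos [0.4578 0.0602 0.2623] q [-0.13  0.12  2.    0.    1.02 -0.45] yaw 18.43  -> cm [-0.01  0.04  0.  ] roll -137.06 F [-1.1  3.   5.3] M [0.49 0.25 0.15] open 0.355
```

Call:
{"api": "move_arm", "payload": {"moves": [{"gripper": 0, "x": 0, "y": 0, "z": 0, "roll": 2}]}}

```text
time_s: 18.18
eef_pos: [0.4578, 0.0602, 0.2623]
eef_rot: [-0.0, 0.99, 0.143, 0.0]
wrist_force: [-0.8, 3.9, 5.2]
opening: 0.352
```

```bash
python3 tq.py
```

```text
t 18.175 pos [0.4578 0.0602 0.2623] q [-0.13  0.12  2.    0.    1.02 -0.41] yaw 16.44  -> cm [-0.01  0.04 -0.  ] roll -139.05 F [-0.8  3.9  5.2] M [0.44 0.2  0.22] open 0.352
```

Torque is rising again (0.22), so one click is done and the second has not slipped. I'll release the knob, rise and back away to check.

Call:
{"api": "move_arm", "payload": {"moves": [{"gripper": 60, "x": 0, "y": 0, "z": 0, "roll": 0}, {"gripper": 100, "x": 0, "y": 0, "z": 0, "roll": 0}, {"gripper": 100, "x": 0, "y": 0, "z": 0, "roll": 0}, {"gripper": 100, "x": 0, "y": 0, "z": 0, "roll": 0}, {"gripper": 100, "x": 0, "y": 0, "z": -2, "roll": 0}]}}

```text
time_s: 18.8
eef_pos: [0.4568, 0.0598, 0.2805]
eef_rot: [-0.0, 0.99, 0.143, -0.002]
wrist_force: [0.6, -0.7, 0.3]
opening: 1.0
```

Call:
{"api": "move_arm", "payload": {"moves": [{"gripper": 100, "x": 0, "y": 0, "z": -4, "roll": 0}, {"gripper": 100, "x": 0, "y": 0, "z": -4, "roll": 0}, {"gripper": 100, "x": 3, "y": 4, "z": 0, "roll": 0}, {"gripper": 100, "x": 3, "y": 4, "z": 0, "roll": -4}, {"gripper": 100, "x": 0, "y": 0, "z": 0, "roll": -4}]}}

```text
time_s: 19.42
eef_pos: [0.5398, -0.002, 0.3617]
eef_rot: [0.0, 0.977, 0.212, 0.0]
wrist_force: [-0.1, 0.0, -0.1]
opening: 0.999
```

Call:
{"api": "move_arm", "payload": {"moves": [{"gripper": 100, "x": 0, "y": 0, "z": 0, "roll": 0}, {"gripper": 100, "x": 0, "y": 0, "z": 0, "roll": 0}]}}

```text
time_s: 19.68
eef_pos: [0.5374, 0.0004, 0.3615]
eef_rot: [-0.0, 0.977, 0.212, -0.0]
wrist_force: [0.6, -0.1, 1.1]
opening: 0.998
```

Run:
```python
from go import *
go(.5,.05,.36,28.2)
c=cam("wrist"); save(c,"w10.png")
O=np.array([.5059,.0857]);w=np.radians(28.2);u=np.array([np.cos(w),np.sin(w)]);n=np.array([-u[1],u[0]])
def cl(P): q=P[:2]-O; return (q@u*1e3).round(1),(q@n*1e3).round(1)
hsv=cv2.cvtColor(c["img"],cv2.COLOR_RGB2HSV); g=hsv[...,2]
pr=proj(c,np.r_[O+u*.047,.082]); o=blob(c,6,18,pr,r=70); B=np.array([onz(c,*p,.082)[:2] for p in cv2.boxPoints(o[2])]);e=np.roll(B,-1,0)-B
print("cell pix",o[0],"clamp",cl(B.mean(0)),np.linalg.norm(e,axis=1)*1e3,np.degrees(np.arctan2(e[:,1],e[:,0])))
# brass jaw: hue 18-28
m=cv2.inRange(hsv,(17,90,60),(30,255,255)); pj=proj(c,np.r_[O+u*.03,.05]); k=np.zeros_like(m); cv2.circle(k,tuple(int(v) for v in pj),45,255,-1); ys,xs=np.nonzero(m&k); print("jaw",pj,len(xs), [cl(onz(c,a,b,.05)) for a,b in((xs.min(),ys.mean()),(xs.max(),ys.mean()))] if len(xs) else "")
# white line on knob
pk=proj(c,np.r_[O-u*.055,.1125]); k=np.zeros_like(g); cv2.circle(k,tuple(int(v) for v in pk),26,255,-1)
ys,xs=np.nonzero((k>0)&(hsv[...,1]<90)&(g>120)); print("knob",pk,"line px",len(xs)); 
if len(xs):
  r=cv2.minAreaRect(np.c_[xs,ys].astype(np.float32)); P=onz(c,xs.mean(),ys.mean(),.1125)[:2]-(O-u*.055); print("line pos",cl(P+O),r,"dir",np.degrees(np.arctan2(*P[::-1]))-28.2)
t=cam("top"); s=cam("scene"); save(t,"t2.png")
t0=pickle.load(open("top.pkl","rb"))
for nm,h0,h1,p in(("green",50,75,(285,238)),("blue",105,125,(304,195)),("pink",150,175,(394,271))):
  try: print(nm,blob(t0,h0,h1,p,s=60)[0],blob(t,h0,h1,p,s=60)[0])
  except Exception as ex: print(nm,ex)
```

```text
t 19.675 pos [5.374e-01 4.000e-04 3.615e-01] q [-0.22  0.14  1.74  0.    1.26 -0.65] yaw 24.43  -> cm [-1.36 -6.06  0.15] roll -3.77 F [ 0.6 -0.1  1.1] M [ 0.03  0.01 -0.01] open 0.998
cell pix [366.78969194  60.50473934] clamp (np.float64(50.4), np.float64(2.0)) [22.20658383 29.60233644 22.94514726 29.5564756 ] [  24.35712025  -61.29707082 -155.64055922  117.2750423 ]
jaw (np.float64(328.3427374495627), np.float64(71.62264865062099)) 766 [(np.float64(23.2), np.float64(0.9)), (np.float64(35.6), np.float64(0.1))]
knob (np.float64(193.98558833026593), np.float64(70.81737372993155)) line px 145
line pos (np.float64(5.0), np.float64(5.4)) ((191.1722412109375, 67.63275909423828), (11.8099365234375, 50.447383880615234), 54.32359313964844) dir 46.74431096228999
green [285.         237.91752577] [285.         237.91752577]
blue [304.2        194.68571429] [304.25961538 194.65384615]
pink [392.78431373 270.82843137] [392.78431373 270.82843137]
```

Measured state: jaw face at 35.6 mm against the cell's near face at 35.4 mm. The jaw travelled 16.6 mm (2.07 rad) while the knob turned about 2.4 rad, so the slip is about one click. One last check of the cell's height and uprightness from other views, then hand in.

Run:
```python
from go import *
w=cam("wrist"); s=cam("scene"); t=cam("top")
O=np.array([.5059,.0857]);a=np.radians(28.2);u=np.array([np.cos(a),np.sin(a)]);n=np.array([-u[1],u[0]])
P=np.r_[O+u*.05,.082]
pw=blob(w,6,18,proj(w,P),r=60)[0]
for nm,c in(("scene",s),("top",t)):
  try:
    b=blob(c,6,20,proj(c,P),r=12); p,e=tri(w,pw,c,b[0]); print(nm,b[0],proj(c,P),"area",b[1][4],"tri",p.round(4),round(e,4),"clamp",((p[:2]-O)@u).round(4),((p[:2]-O)@n).round(4))
  except Exception as ex: print(nm,ex)
# rails and front (-y) window in wrist view: near lower edge of -n face
I=w["img"]; g=cv2.cvtColor(I,cv2.COLOR_RGB2HSV)[...,2]
for y in(18,-18,20,-20): print(y,[tuple(np.round(proj(w,np.r_[O+u*.05+n*y/1e3,z]))) for z in(.035,.082)])
c0=int(pw[0]); print([(r,int(g[r,c0])) for r in range(20,130,3)])
```

```text
scene [336.54609929 246.83687943] (np.float64(335.805356123466), np.float64(246.03102807064437)) area 141 tri [0.5497 0.1117 0.081 ] 0.0003 clamp 0.0509 0.0022
top attempt to get argmax of an empty sequence
18 [(np.float64(351.0), np.float64(47.0)), (np.float64(366.0), np.float64(34.0))]
-18 [(np.float64(352.0), np.float64(96.0)), (np.float64(366.0), np.float64(93.0))]
20 [(np.float64(351.0), np.float64(44.0)), (np.float64(366.0), np.float64(31.0))]
-20 [(np.float64(352.0), np.float64(99.0)), (np.float64(366.0), np.float64(97.0))]
[(20, 102), (23, 23), (26, 28), (29, 245), (32, 80), (35, 19), (38, 153), (41, 177), (44, 176), (47, 180), (50, 178), (53, 179), (56, 176), (59, 181), (62, 177), (65, 178), (68, 179), (71, 177), (74, 180), (77, 179), (80, 177), (83, 183), (86, 19), (89, 2), (92, 130), (95, 20), (98, 150), (101, 163), (104, 166), (107, 161), (110, 129), (113, 14), (116, 21), (119, 17), (122, 117), (125, 119), (128, 118)]
```

```bash
python3 -c "
from bench import ctrl
print(ctrl.hand_in())"
```

```text
the job is handed in; nothing more can be done
None
```

I set the orange cell on the clamp's seat (peak contact about 5 N) and released it. I then turned the knob clockwise about 2.4 rad to the first click and let go. The job is handed in, at about 20 s of the 64 s allowed.

**Click:** Torque rose to 0.25 N m, fell to -0.10, then climbed to 0.22 without slipping again. That is one click. The jaw travelled 16.6 mm (2.07 rad), which leaves a slip of about 0.3 rad against 0.35 expected for one click.

**Grip:** The jaw face is at clamp x = 35.6 mm and the cell's near face at 35.4 mm, so they touch. The cell's far face comes out at about 65 mm. I had put the uncompressed stop face at about 62–63 mm, so its spring is pressed in.

**Height:** The cell's top measures z = 0.081 m against 0.082 m expected, so it is fully down.

**Other objects:** The green and blue cells and the pink block have not moved in the top view. I did not re-measure the screwdriver, brass knobs or post holder, but the arm never went near them.

**Checks that disagreed:**
- The last views put the cell's top about 2 mm off the centre line, about the calibration error and the full clearance to the rail. Contact height and force show it is on the seat, not on a rail.
- The top view could not find the cell's orange top at the end, so the height comes from the wrist and scene views only.

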